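# Bring the set together in volume order

## Robot

A 6-joint arm with a two-finger parallel gripper is mounted at the origin on the work surface. World frame = base frame: x ahead of the robot, y to its left, z up, the work surface at z = 0. Lengths are in mm, angles in rad, forces in N, time in s.
With the tool pointing down it reaches from about 275 to 825 mm from the base axis. Payload 4.9 kg.
Tool frame: the origin (TCP) lies at the very end of the fingers, on their centre line; the grasp point (between the pads) lies 19 mm behind it; z points along the fingers, y is the line along which they close (so a half turn about z gives the same grasp; the last joint's range is limited). The gripper opens to 85 mm and grips with 20 to 120 N. Pads are 22 mm wide; open, the fingers measure 114 mm over their backs; the gripper's body (76 mm by 85 mm) begins 54 mm behind the grasp point. The pads swing forward as they close: fully open they stand 13 mm farther back than shut.
Start: joints at [1.192, 0.326, -0.193, 1.052, 0, 1.437], TCP at [133.292, 533.621, 231.281] pointing down, gripper open.
Joint ranges: [-2.65, 2.65], [-0.97, 1.79], [-1.3, 1.35], [-1.93, 2.1], [-1.47, 1.37], [-3.14, 3.14]. Speed limits (rad/s): [2.57, 2.57, 3.14, 3.14, 3.14, 3.14].

## Interface

Orientations are given as [roll, pitch, yaw] about the fixed x, y, z axes, in that order (R = Rz(yaw) Ry(pitch) Rx(roll)).
In Python, from bench import bot, solve_ik, imaging gives the robot as it stands. Calls block until the motion is done:
- bot.move_ptp(position, orientation): joint-space move of the TCP to a pose.
- bot.movel(position, rot=None, max_speed=150, threshold=None): straight line of the TCP; rot=None keeps the orientation; max_speed is the mean speed in mm/s. With threshold (N) it stops when the force on the tool has changed by that much, and returns True; else False.
- bot.move_j(angles): joint-space move.
- bot.grip(opening, effort=None): opening from 0.0 (shut) to 1.0 (fully open); effort is the grip in N (None keeps the last); returns when the fingers have stopped.
- bot.dwell(seconds).
- solve_ik(position, orientation): joint angles nearest the present ones, or None.
- bot.get_state(): the state.
- imaging.capture(name): name is "scene" or "top" or "wrist"; returns the picture (384x512x3 uint8, blue, green, red); there is no depth.
- imaging.camera_model(name): a dict with "K" (3x3 intrinsics, pixels), "position" and "rotation" of the camera in the world. Camera axes: x right, y up, looking along -z (the intrinsics and any distortion apply to the point x, -y, -z); pixel columns grow to the right and rows downward; lengths in mm; the calibration is good to about 2 mm. A picture is of the moment at which its call begins: read the wrist's pose just before it. camera_model takes no time and is no camera call; for the wrist camera it gives the pose at the moment of the call.
A pose or a line that the arm cannot do raises bot.IKError and nothing moves.
- bot.sign_off(): hands the job in; it is judged then, once.
The state is a dict: "t": time; "qpos": joint angles; "joint_velocities": joint speeds; "effort": joint torques, N m; "tcp_pos": TCP position; "orientation": TCP orientation; "contact_force": force on the tool from outside, world axes, zero at the start; "wrist_torque": the same for the moment, N m; "opening": opening from 0.0 (shut) to 1.0 (fully open); "gripper_force": force on a finger pad.
Only numpy, scipy, OpenCV 4.12 (cv2) and the standard library are available. Lean on these libraries where they do the work, as an engineer would, in place of code of your own. Each camera call takes 0.05 s, during which the arm holds its last target. There are 200 camera calls.

## Task

Volume five (white) of a five-volume set already stands at one end of the light wooden book rack; move the other four, which stand mixed up in the dark rack, into its four empty compartments, one in each, so that the set runs in order: four (blue) next to five, then three (green), two (yellow), and one (red) beside the brown dictionary. Stand each volume upright and fully down in its compartment with its spine to the front of the rack, as the spines face now. Set the books down rather than dropping them, tip none over, and leave volume five, the dictionary, the mug and the glasses case where they are.

Things in the scene. Friction and masses are not known exactly. Their poses are not given: they have to be found in the camera images.
- vol1: volume 1 of the set: a closed red hardback standing upright, cover and top edge of the pages red, with one fine gilt band high on its spine; 92 deep (x) by 26 thick (y) by 132 high (z), 130 to 225 g, rigid; origin at the centre of its underside, z up, +x towards its spine, y across its thickness
- vol2: volume 2 of the set: a closed yellow hardback standing upright, cover and top edge of the pages yellow, with two fine gilt bands high on its spine; 92 deep (x) by 26 thick (y) by 132 high (z), 130 to 225 g, rigid; origin at the centre of its underside, z up, +x towards its spine, y across its thickness
- vol3: volume 3 of the set: a closed green hardback standing upright, cover and top edge of the pages green, with three fine gilt bands high on its spine; 92 deep (x) by 26 thick (y) by 132 high (z), 130 to 225 g, rigid; origin at the centre of its underside, z up, +x towards its spine, y across its thickness
- vol4: volume 4 of the set: a closed blue hardback standing upright, cover and top edge of the pages blue, with four fine gilt bands high on its spine; 92 deep (x) by 26 thick (y) by 132 high (z), 130 to 225 g, rigid; origin at the centre of its underside, z up, +x towards its spine, y across its thickness
- vol5: volume 5 of the set: a closed white hardback of the same size and frame as the others (92 x 26 x 132), five gilt bands on its spine; it stands in one of the two end compartments of the light rack, either end, and stays there
- dictionary: brown pocket dictionary, 92 deep (x) by 34 thick (y) by 120 high (z), standing in the other end compartment of the light rack, where it stays; origin at the centre of its underside, +x towards its spine
- source_rack: dark wood rack, fixed: 4 compartments in a row, 58 apart, each 42 wide, centres at x = 67, y = -87, -29, +29, +87; volumes 1 to 4 start in them in any order, within about 4 mm of centre. Origin under the middle of its rear edge, +x to its front (away from the robot), y along the row. 248 long, 132 deep; floor, rails, partitions as the light rack's. Left or right of that rack, turned up to 0.25 rad
- set_rack: light wooden rack, fixed: 6 compartments, 58 apart, 42 wide, 110 deep inside, centres at x = 67, y = -145, -87, -29, +29, +87, +145, the middle four empty. Origin on the desk under the middle of its rear edge, +x to its front (away from the robot), y along the row. 364 long, 132 deep. Floor z = 12; tops: partitions (16 thick) 72, end panels 85, back rail 44, front lip 20. Turned up to 0.25 rad
- mug: blue coffee mug, 80 across and 95 high, standing loose on the desk in front of the racks (farther from the robot); origin under its centre
- glasses_case: tan leather spectacles case with a dark seam, 60 by 160 by 42 high, lying loose on the desk in front of the racks; origin at the centre of its underside
There are look-alikes about, which are no part of the job. Of the things that look like the dictionary, the larger one is meant. There is more than one size of the vol3; the job needs the larger.

How it is judged:
By the outcome, as a careful person would: the job done as asked, in the order asked, and still so for the second after the job is handed in, with the robot touching nothing.
It also fails if it takes over 104 s, if anything falls off the work surface, if the arm or the gripper's body presses on something with over 40 N, if the wrist force passes 120 N, or if a joint passes its speed limit or range.

## Working session

There is one attempt and no reset: what is moved stays moved. The work goes in short steps, each a Python script; the robot and the scene stay as the last script left them, time stands still between calls to the robot, and variables do not carry over. Pictures are saved under pics/ and viewed, at most 14 in all, crops included, and the job is handed in when it is done.

```bash
mkdir -p pics; python3 - <<'E'
from bench import bot, imaging
import cv2
for n in ("scene","top"):
    cv2.imwrite(f"pics/{n}0.png", imaging.capture(n)); m=imaging.camera_model(n); print(n,m)
print(imaging.camera_model("wrist")); print(bot.get_state()["t"])
E
```

```text
scene {'K': array([[500.15349561,   0.        , 257.20856189],
       [  0.        , 500.15349561, 185.55144396],
       [  0.        ,   0.        ,   1.        ]]), 'position': array([1405.9933774 , -273.08912954, 1221.32447556]), 'rotation': array([0.62960351, 0.0084707 , 1.18327497])}
top {'K': array([[468.60277536,   0.        , 265.11885871],
       [  0.        , 468.60277536, 189.22435095],
       [  0.        ,   0.        ,   1.        ]]), 'position': array([ 349.20298917,   18.99699491, 1468.68028388]), 'rotation': array([ 0.16285622,  0.00227041, -1.55427907])}
{'K': array([[293.27891855,   0.        , 251.62918846],
       [  0.        , 293.27891855, 193.65920466],
       [  0.        ,   0.        ,   1.        ]]), 'position': array([ 61.25304061, 551.88237578, 372.23451647]), 'rotation': array([-0.29980994,  0.0022983 ,  1.32613158])}
0.1
```

View pics/top0.png

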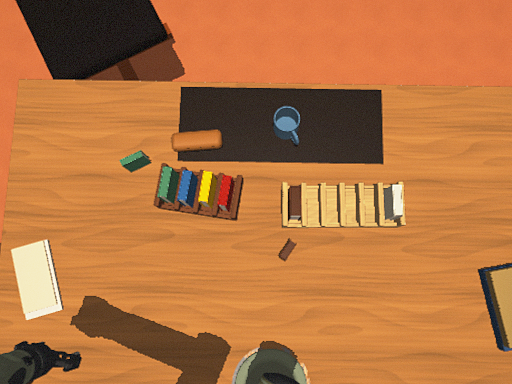

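View pics/scene0.png

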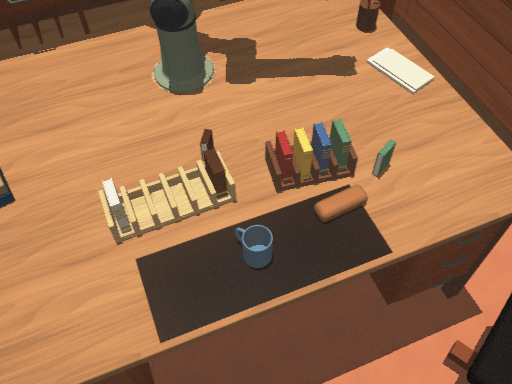

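```bash
cat > h.py <<'E'
from bench import bot, solve_ik, imaging
import numpy as np, cv2
from scipy.spatial.transform import Rotation as Ro
def cast(m,uv,z):
    uv=np.atleast_2d(np.asarray(uv,float)); K=m["K"]
    d=np.c_[(uv[:,0]-K[0,2])/K[0,0],-(uv[:,1]-K[1,2])/K[1,1],-np.ones(len(uv))]
    d=Ro.from_euler("xyz",m["rotation"]).apply(d); p=np.array(m["position"])
    return (p+d*((z-p[2])/d[:,2])[:,None])[:,:2]
def project(m,P):
    c=Ro.from_euler("xyz",m["rotation"]).inv().apply(np.atleast_2d(P)-m["position"]); K=m["K"]
    return np.c_[K[0,0]*c[:,0]/-c[:,2]+K[0,2], -K[1,1]*c[:,1]/-c[:,2]+K[1,2]]
E
python3 - <<'E'
from h import *
m=imaging.camera_model("top")
print(cast(m,[[199,190],[343,203],[295,203],[393,203],[287,122]],80).round())
s=bot.get_state(); print(s["orientation"],s["tcp_pos"],s["opening"])
c=imaging.camera_model("wrist"); R=Ro.from_euler("xyz",s["orientation"])
print("cam in tool",R.inv().apply(c["position"]-s["tcp_pos"]), (R.inv()*Ro.from_euler("xyz",c["rotation"])).as_matrix().round(2))
for p in ([400,190],[400,-210]):
  for yaw in (0,np.pi/2,-np.pi/2,np.pi): print(p,yaw,solve_ik([*p,300],[np.pi,0,yaw]))
E
```

```text
[[ 572.  224.]
 [ 539. -207.]
 [ 537.  -64.]
 [ 542. -357.]
 [ 788.  -38.]]
[-3.14000064e+00 -2.16083725e-04  2.89676879e+00] [133.08856672 533.10915075 230.55508902] 0.9954930629838666
cam in tool [  74.27436246    0.57599113 -141.66447779] [[ 0.    0.96  0.3 ]
 [ 1.   -0.    0.  ]
 [ 0.    0.3  -0.96]]
[400, 190] 0 [ 0.27647042  0.08448216 -0.32211934  1.16419483  0.         -2.86512223]
[400, 190] 1.5707963267948966 [ 0.27647042  0.08448216 -0.32211934  1.16419483  0.          1.84726675]
[400, 190] -1.5707963267948966 [ 0.27647042  0.08448216 -0.32211934  1.16419483  0.         -1.29432591]
[400, 190] 3.141592653589793 [ 0.27647042  0.08448216 -0.32211934  1.16419483  0.          0.27647042]
[400, -210] 0 [-0.6470896   0.10181445 -0.30268071  1.16630117  0.          2.49450305]
[400, -210] 1.5707963267948966 [-0.6470896   0.10181445 -0.30268071  1.16630117  0.          0.92370673]
[400, -210] -1.5707963267948966 [-0.6470896   0.10181445 -0.30268071  1.16630117  0.         -2.21788593]
[400, -210] 3.141592653589793 [-0.6470896   0.10181445 -0.30268071  1.16630117  0.         -0.6470896 ]
```

```bash
python3 - <<'E'
from h import *
import pickle
D={}
for n,p in (("src",[612,222]),("set",[582,-207])):
    bot.move_ptp([*p,340],[np.pi,0,np.pi]); bot.dwell(.3)
    m=imaging.camera_model("wrist"); im=imaging.capture("wrist"); D[n]=(m,im); cv2.imwrite(f"pics/w_{n}.png",im); print(bot.get_state()["t"])
pickle.dump(D,open("D.pkl","wb"))
E
```

```text
2.5417
4.475
```

View pics/w_src.png

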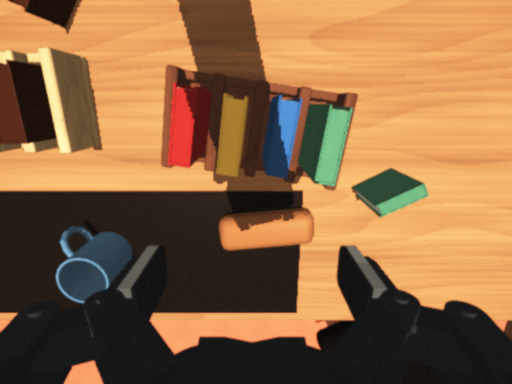

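View pics/w_set.png

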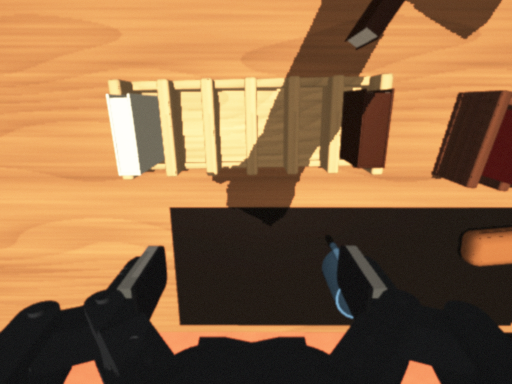

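```bash
python3 - <<'E'
import cv2,pickle
D=pickle.load(open("D.pkl","rb"))
def crop(n,x0,x1,y0,y1,f):
    im=cv2.convertScaleAbs(cv2.resize(D[n][1][y0:y1,x0:x1],None,fx=f,fy=f,interpolation=cv2.INTER_CUBIC),alpha=1.4)
    for u in range((x0//20+1)*20,x1,20): cv2.putText(im,str(u),((u-x0)*f,10),0,.35,(255,0,255)); cv2.line(im,((u-x0)*f,12),((u-x0)*f,20),(255,0,255))
    for v in range((y0//20+1)*20,y1,20): cv2.putText(im,str(v),(8,(v-y0)*f),0,.35,(255,0,255)); cv2.line(im,(0,(v-y0)*f),(7,(v-y0)*f),(255,0,255))
    cv2.imwrite(f"pics/c_{n}.png",im)
crop("src",155,365,60,195,3.8 and 3)
crop("set",100,402,65,185,2)
E
```

```text
(no output)
```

View pics/c_src.png

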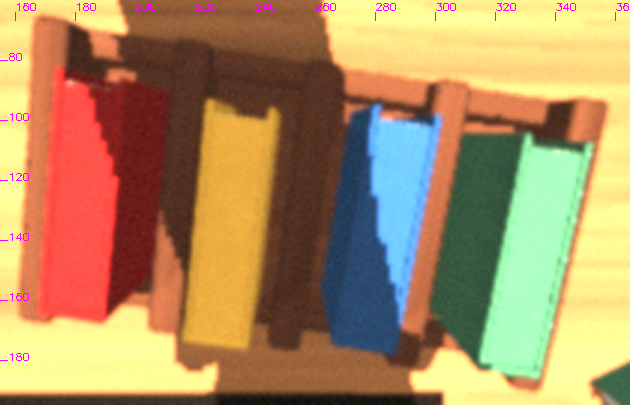

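View pics/c_set.png

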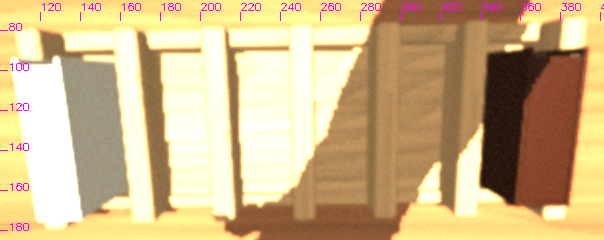

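```bash
python3 - <<'E'
from h import *
import pickle
D=pickle.load(open("D.pkl","rb"))
m=D["src"][0]
S={1:[(54,68),(119,80),(42,316),(105,322)],2:[(208,100),(278,110),(183,341),(249,349)],3:[(529,134),(591,144),(480,362),(540,378)],4:[(374,105),(440,117),(331,347),(397,355)]}
C=[]
for k,c in S.items():
    P=cast(m,np.array(c)/3+[155,60],144); a=(P[2]+P[3]-P[0]-P[1])/2; b=(P[1]+P[3]-P[0]-P[2])/2
    print(k,P.mean(0).round(1),"len",np.linalg.norm(a).round(1),"w",np.linalg.norm(b).round(1),"yaw",np.arctan2(a[1],a[0]).round(3)); C.append(P.mean(0))
d=C[2]-C[0]; print("row yaw",np.arctan2(-d[0],d[1]),"pitch",np.linalg.norm(d)/3)
m=D["set"][0]
Q=[[(115,27),(137,27),(132,220),(154,221)],[(203,25),(225,25),(214,217),(236,217)],[(288,24),(311,24),(294,218),(314,218)],[(373,23),(400,23),(370,217),(396,217)],[(457,22),(487,22),(455,216),(479,216)]]
M=[]
for c in Q:
    P=cast(m,np.array(c)/2+[100,65],72); a=(P[2]+P[3]-P[0]-P[1])/2; M.append(P.mean(0))
    print(P.mean(0).round(1),np.linalg.norm(a).round(1),np.arctan2(a[1],a[0]).round(3))
M=np.array(M); d=M[4]-M[0]; print("pitch",np.linalg.norm(d)/4,"yaw",np.arctan2(-d[0],d[1]), np.mean(M,0))
for n,c,z in (("v5",[(12,62),(62,60),(40,222),(79,222)],144),("dict",[(535,52),(587,48),(515,204),(567,206)],132)):
    P=cast(m,np.array(c)/2+[100,65],z); print(n,P.round(1).tolist(),P.mean(0))
E
```

```text
1 [563.6 143.6] len 90.5 w 24.0 yaw -0.123
2 [574.1 199.5] len 90.4 w 25.9 yaw -0.133
3 [585. 316.] len 88.8 w 24.2 yaw -0.133
4 [576.3 258.5] len 91.0 w 25.4 yaw -0.147
row yaw -0.1232918145178074 pitch 57.87813433206389
[ 542.5 -321.6] 129.5 0.006
[ 540.5 -263.4] 128.2 0.018
[ 540.5 -207.3] 129.5 0.024
[ 539.8 -150.7] 129.4 0.024
[539.  -92.9] 129.4 0.059
pitch 57.17242610168003 yaw 0.015255230299807233 [ 540.48456718 -207.17770259]
v5 [[501.0, -365.5], [500.0, -338.0], [590.9, -362.0], [590.8, -338.9]] [ 545.66393828 -351.09562759]
dict [[495.0, -75.9], [492.9, -47.0], [582.1, -77.8], [583.3, -46.1]] [538.348927   -61.67584926]
```

```bash
cat >> h.py <<'E'
SRC={1:(563.6,143.6),2:(574.1,199.5),3:(584.6,315.5),4:(577.0,258.2)}
SLOT={4:-87,3:-29,2:29,1:87}
SY,TY=-0.13,0.018
TC=np.array([540.5,-207.2])
def slot(k): 
    c,s=np.cos(TY),np.sin(TY); return TC+np.array([c*1-s*SLOT[k], s*1+c*SLOT[k]])
def rot(y): return [np.pi,0,np.pi+y]
ZG,ZH=92,258
def pick(k):
    x,y=SRC[k]
    bot.movel([x,y,ZH-80] if False else [x,y,ZH],rot(SY),250) if bot.get_state()["tcp_pos"][2]>240 else None
    bot.grip(0.5); bot.movel([x,y,ZG+30],None,150); f=bot.movel([x,y,ZG],None,60,threshold=12)
    print("pick",k,"blocked",f); 
    if f: return False
    bot.grip(0.0,40); s=bot.get_state(); print("open",round(s["opening"]*85,1),"F",s["gripper_force"],"tcp",s["tcp_pos"].round(1))
    bot.movel([x,y,ZG+12],None,40); print(bot.get_state()["contact_force"].round(1))
    bot.movel([x,y,ZH],None,150); return True
def place(k):
    x,y=slot(k)
    bot.movel([x,y,ZH],rot(TY),200); bot.dwell(.2)
    f=bot.movel([x,y,ZG+12],None,120,threshold=12); print("descent blocked",f,bot.get_state()["contact_force"].round(1))
    if f: return False
    f=bot.movel([x,y,ZG-4],None,25,threshold=6); s=bot.get_state(); print("touch",f,s["tcp_pos"].round(1),s["contact_force"].round(1))
    bot.dwell(.2); bot.grip(0.42); bot.dwell(.1); bot.movel([x,y,ZG+70],None,80); bot.movel([x,y,ZH],None,200)
    print("t",bot.get_state()["t"]); return True
E
python3 - <<'E'
from h import *
print([slot(k).round(1) for k in SLOT])
bot.grip(0.5); print(bot.get_state()["opening"])
x,y=SRC[4]; bot.movel([x,y,340],rot(SY),250)
if pick(4): place(4)
cv2.imwrite("pics/a4.png",imaging.capture("wrist"))
E
```

```text
[array([ 543.1, -294.2]), array([ 542. , -236.2]), array([ 541. , -178.2]), array([ 539.9, -120.2])]
0.4992641206565015
pick 4 blocked True
```

View pics/a4.png

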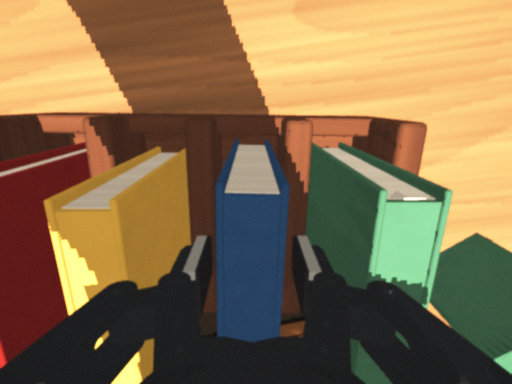

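```bash
python3 - <<'E'
from h import *
s=bot.get_state(); print(s["t"],s["tcp_pos"].round(1),s["contact_force"].round(1),s["wrist_torque"].round(2),s["opening"],s["orientation"])
E
```

```text
9.2083 [577.7 258.7  99. ] [-2.1 -1.   9.1] [0.15 0.22 0.04] 0.49379121855830194 [3.13953479e+00 1.64709151e-03 3.01173485e+00]
```

```bash
sed -i 's/^ZG,ZH=92,258/ZG,ZH=107,272/' h.py; python3 - <<'E'
from h import *
x,y=SRC[4]; bot.movel([x,y,112],None,60); s=bot.get_state(); print(s["contact_force"].round(1))
if pick(4): place(4)
cv2.imwrite("pics/b4.png",imaging.capture("wrist"))
E
```

```text
[-0.6  0.7 -0.6]
pick 4 blocked False
open 25.2 F 39.874523878097534 tcp [577.5 258.3 107.5]
[-0.3 -0.7 -1.3]
descent blocked False [-0.3 -0.3 -1.4]
touch True [ 543.3 -294.5  107.5] [-0.7  0.4  2.9]
t 19.9333
```

View pics/b4.png

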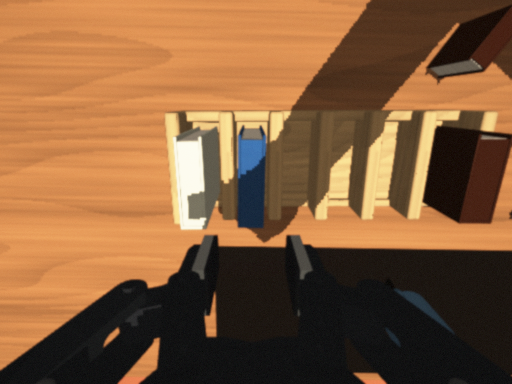

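Blue (252,177) stands upright in the slot beside white (195,180), between the partitions at columns 226 and 275. The rest go the same way.

```bash
python3 - <<'E'
from h import *
for k in (3,2,1):
    if not (pick(k) and place(k)): print("STOP",k); break
    cv2.imwrite(f"pics/b{k}.png",imaging.capture("wrist"))
else:
    bot.movel([500,-120,380],None,200)
    cv2.imwrite("pics/end_top.png",imaging.capture("top"))
cv2.imwrite("pics/end_scene.png",imaging.capture("scene")[100:300,80:400].repeat(2,0).repeat(2,1))
E
```

```text
pick 3 blocked False
open 25.3 F 39.8899108171463 tcp [585.  315.6 107.5]
[-0.2  0.2 -1.5]
descent blocked False [ 0.8 -0.5 -1.6]
touch True [ 542.1 -236.3  107.4] [-0.3  0.3  3.2]
t 33.6833
pick 2 blocked False
open 25.4 F 41.272069215774536 tcp [574.5 199.4 107.4]
[-0.3  0.5 -1.1]
descent blocked False [-0.1  0.6 -1.4]
touch True [ 541.1 -178.6  107.3] [-0.6 -0.1  3.7]
t 45.8667
pick 1 blocked False
open 25.5 F 39.19656693935394 tcp [564.  143.6 107.4]
[ 0.2  0.4 -1.3]
descent blocked False [ 0.4  0.2 -1.5]
touch True [ 540.3 -120.5  107.3] [-0.3 -1.1  2.8]
t 57.0167
```

View pics/end_scene.png

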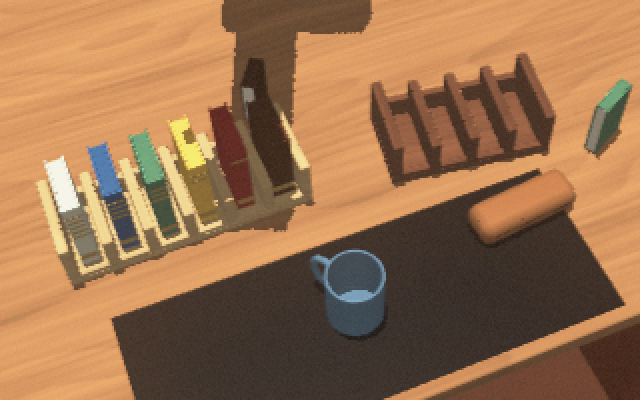

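View pics/b1.png

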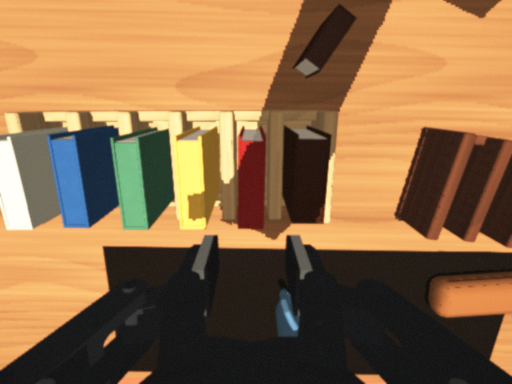

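The set runs white, blue, green, yellow, red, brown (wrist columns 28, 85, 142, 197, 252, 305), all upright. The dark rack is empty, the mug and case are where they were, and the arm is clear.

```bash
python3 -c "
from bench import bot
print(bot.get_state()['t'],bot.sign_off())"
```

```text
the job is handed in; nothing more can be done
57.8917 None
```

Volumes 4, 3, 2 and 1 now stand upright in order between volume 5 and the dictionary, and I handed the job in at 57.9 s; on the first reach for volume 4 the gripper pressed lightly (about 9 N) on something, most likely the neighbouring books, so I gripped higher from then on.

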